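# Spring open the vial case

## Robot

A 7-joint arm with a two-finger parallel gripper is mounted at the origin on a cart in front of the work surface, level with it; the furniture and walls round the work are solid. World frame = base frame: x ahead of the robot, y to its left, z up, the work surface at z = 0. Lengths are in mm, angles in degrees, forces in N, time in s.
With the tool pointing down it reaches from about 425 to 950 mm from the base axis. Payload 16.7 kg.
Tool frame: the origin (TCP) lies at the very end of the fingers, on their centre line; the grasp point (between the pads) lies 19 mm behind it; z points along the fingers, y is the line along which they close (so a half turn about z gives the same grasp; the last joint's range is limited). The gripper opens to 94 mm and grips with 3 to 60 N. Pads are 16 mm wide; open, the fingers measure 119 mm over their backs; the gripper's body (75 mm by 177 mm) begins 78 mm behind the grasp point.
Start: joints at [68.669, 24.414, 4.234, 92.017, -1.954, 63.644, -3.845], TCP at [149.12, -658.284, 205.467] pointing down, gripper open.
Joint ranges: [-163.25, 163.25], [-28.42, 122.38], [-70.27, 78.77], [12.13, 141.07], [-58.53, 238.53], [9.26, 117.41], [-156.51, 156.51]. Speed limits (degrees/s): [108.29, 108.29, 136.94, 136.94, 172.46, 172.46, 172.46].

## Interface

Orientations are given as [roll, pitch, yaw] about the fixed x, y, z axes, in that order (R = Rz(yaw) Ry(pitch) Rx(roll)).
In Python, from bench import robot, imaging gives the robot as it stands.
- The arm moves only by the tool servo_tool, never from a script. Its arguments are lists of equal length, an entry for each row: "rotation": the turn, a rotation vector about the tool's x, y, z in rad, a list of three; "travel": the shift along the tool's x, y, z in mm, a list of three; "grip": the finger opening in mm, from 0 to 94. In form: {"rotation": [[rx, ry, rz], ...], "travel": [[tx, ty, tz], ...], "grip": [grip, ...]}. A call has 1 to 12 rows; each row shifts and turns the commanded pose from where the row before left it, along the tool's axes as they then stand; what a row does not reach is not made up. A row lasts 1/12 s, in which the tool goes at most 41.7 mm and 7.16 degrees, less where a joint would pass 70% of its speed; a pose out of reach is approached as far as the arm can. A call with a gripper value outside its range is refused whole. The fingers move at their own pace and stop on an object; "newtons" is the grip in N (left out, the last holds). Time passes only in rows, so rows that do not move let the fingers close. It gives the time, the measured TCP pose, the force, the opening and the grip force at its end, in the units of the state.
- robot.sense(): the state, without advancing time (a new reading comes with each control period).
- imaging.snapshot(name): name is "scene" or "top" or "wrist"; returns a dict with "pixels" (420x560x3 uint8, blue, green, red), "fx", "fy", "cx", "cy" (pixels), "R" (3x3) and "t" (3): a world point X has camera coordinates R X + t. Camera axes: x right, y down, z forward; pixel columns grow to the right and rows downward; lengths in mm; the calibration is good to about 2 mm. A picture is of the moment at which its call begins. There is no depth.
- robot.job_done(): hands the job in; it is judged then, once.
The state is a dict: "t": time; "joints": joint angles; "joint_vel": joint speeds; "joint_torque": joint torques, N m; "position": TCP position; "tcp_rot": TCP orientation; "force": force on the tool from outside, world axes, zero at the start; "wrist_torque": the same for the moment, N m; "finger_gap": finger opening in mm; "grip_force": force on a finger pad.
Only numpy, scipy, OpenCV 4.12 (cv2) and the standard library are available. Lean on these libraries where they do the work, as an engineer would, in place of code of your own. Each camera call takes 0.05 s, during which the arm holds its last target. There are 200 camera calls.

## Task

Open the vial case that has the orange release tab: press its tab down with a fingertip so that the clear lid springs up part way, then push the lid all the way back until it stays fully open by itself. Only press and push: leave the case standing where it is with its two vials lying in it, do not press the tab or open the lid of the case with the blue tab, do not disturb the other things on the table, and finish with the hand clear.

Things in the scene. Friction and masses are not known exactly. Their poses are not given: they have to be found in the camera images.
- orange_case: Vial case with the orange tab (the one to open; holds two vials): grey box 110 x 116 x 50 mm (x, y, z) on a dark steel base plate 190 x 120 x 6 mm, loose on the table, about 1.6 kg. Origin at the underside, below the centre of the box; x points from the tab (front) to the lid's hinge (back), y along the hinge, z up; the base plate runs from x = -115 to +75 mm, under the tab. White ribs inside keep apart the vials lying along y.
- orange_case_press (a point): Middle of the top face of the orange release tab of orange_case: a pad 34 mm (y) x about 36 mm (x) sticking out in front of the box, level at rest, 28 mm above the table. It rocks about an axis 34 mm behind this point; pressed down, this point sinks 4 mm to let the lid go, and at most 9 mm. About 5 N press it right down; it springs back. An upright orange hook stands 26 mm behind this point (towards +x) and rises 33 mm above it.
- orange_case_tab (a joint): Angle of the orange tab, rad: 0 at rest, lets the lid go at about 0.13, fully down 0.26.
- orange_case_lid (a joint): Angle of the lid of orange_case, rad: about 0.01 shut and latched, swings up and back about the hinge. When let go, a damped spring lifts it in well under a second to 1.15, where it rests; past upright (1.57) it falls back by its own weight to its stop at 1.95 (fully open) and stays; left short of upright it sinks back to 1.15. Half a newton at its front edge moves it.
- orange_case_edge (a point): Middle of the front edge of the lid of orange_case, on its underside, 110 mm from the hinge. The lid is a clear pane in a black frame, 110 x 116 x 5 mm, 52 mm above the table when shut; a small steel tongue stands 6 mm beyond the edge. When pushing, reach only some 20 mm below the raised edge, or the knuckles catch the wide lid.
- orange_case_hinge (a point): Middle of the hinge axis of orange_case, 52 mm behind and 52 mm above the case's origin; the axis runs along the case's y.
- blue_case: Vial case with the blue tab (to be left shut; holds one vial): grey box 110 x 116 x 50 mm (x, y, z) on a dark steel base plate 190 x 120 x 6 mm, loose on the table, about 1.6 kg. Origin at the underside, below the centre of the box; x points from the tab (front) to the lid's hinge (back), y along the hinge, z up; the base plate runs from x = -115 to +75 mm, under the tab. White ribs inside keep apart the vials lying along y.
- blue_case_press (a point): Middle of the top face of the blue release tab of blue_case: a pad 34 mm (y) x about 36 mm (x) sticking out in front of the box, level at rest, 28 mm above the table. It rocks about an axis 34 mm behind this point; pressed down, this point sinks 4 mm to let the lid go, and at most 9 mm. About 5 N press it right down; it springs back. An upright blue hook stands 26 mm behind this point (towards +x) and rises 33 mm above it.
- blue_case_tab (a joint): Angle of the blue tab, rad: 0 at rest, lets the lid go at about 0.13, fully down 0.26.
- blue_case_lid (a joint): Angle of the lid of blue_case, rad: about 0.01 shut and latched, swings up and back about the hinge. When let go, a damped spring lifts it in well under a second to 1.15, where it rests; past upright (1.57) it falls back by its own weight to its stop at 1.95 (fully open) and stays; left short of upright it sinks back to 1.15. Half a newton at its front edge moves it.
- blue_case_edge (a point): Middle of the front edge of the lid of blue_case, on its underside, 110 mm from the hinge. The lid is a clear pane in a black frame, 110 x 116 x 5 mm, 52 mm above the table when shut; a small steel tongue stands 6 mm beyond the edge. When pushing, reach only some 20 mm below the raised edge, or the knuckles catch the wide lid.
- blue_case_hinge (a point): Middle of the hinge axis of blue_case, 52 mm behind and 52 mm above the case's origin; the axis runs along the case's y.
- vial_a: Glass vial with a brown cap, 84 mm long, 16 mm thick, lying in the orange-tab case; origin at its underside, near the middle.
- vial_b: Glass vial with a white cap, 84 mm long, 16 mm thick, lying in the orange-tab case; origin at its underside, near the middle.
- vial_c: Glass vial with a brown cap, 84 mm long, 16 mm thick, lying in the blue-tab case; origin at its underside, near the middle.
- torch_cell: Blue and white dry cell, 33 mm thick, 63 mm high, standing; origin at its underside. A bystander.
- film_pot: Black film pot with grey lid, 34 mm thick, 51 mm high, standing; origin at its underside. A bystander.
- brass_weight: Brass weight with knob, 30 mm thick, 42 mm high, standing; origin at its underside. A bystander.
- stapler: Grey stapler, 34 x 135 x 42 mm; origin at its underside. A bystander.
- dropper_bottle: Amber dropper bottle, 33 mm thick, 102 mm high, standing; origin at its underside. A bystander.
- eraser: Blue and white eraser, 22 x 48 x 12 mm; origin at its underside. A bystander.

How it is judged:
By the outcome, as a careful person would: the job done as asked, in the order asked, and still so for the second after the job is handed in, with the robot touching nothing.
It also fails if it takes over 43 s, if anything falls off the work surface, if the arm or the gripper's body presses on something with over 40 N, if the wrist force passes 120 N, or if a joint passes its speed limit or range.

## Working session

There is one attempt and no reset: what is moved stays moved. The work goes in short steps, Python scripts to look and compute and a tool call to move; the robot and the scene stay as the last step left them, time stands still between calls to the robot, and variables do not carry over. Pictures are saved under pics/ and viewed, at most 10 in all, crops included, and the job is handed in when it is done.

Besides the shell and the picture viewer there is one more tool, called after "Call:" as name(argument=value, ...) on one line, values as JSON. servo_tool: Moves the arm, as the interface text tells. Its arguments: {"type":"object","properties":{"rotation":{"type":"array"},"travel":{"type":"array"},"grip":{"type":"array"},"newtons":{"type":"number"}},"required":["rotation","travel","grip"]}

```bash
mkdir -p pics
python3 - <<'E'
from bench import robot, imaging
import cv2, numpy as np, pickle
for n in ("scene","top"):
    s=imaging.snapshot(n); cv2.imwrite(f"pics/{n}0.png",s["pixels"]); pickle.dump(s,open(f"{n}0.pkl","wb"))
    print(n,s["fx"],s["cx"],s["cy"],np.round(s["R"],4).tolist(),np.round(s["t"],1))
print(robot.sense())
E
```

```text
scene 513.3580910150913 280.53125174596494 210.65585833151033 [[0.4807, -0.8768, -0.0069], [-0.4495, -0.2397, -0.8605], [0.7529, 0.4168, -0.5093]] [-311.3  318.8  770.6]
top 493.27117986200415 284.3030538575901 205.7983075065299 [[-0.0267, -0.9995, -0.0186], [-0.9885, 0.0292, -0.1485], [0.1489, 0.0144, -0.9887]] [  16.2  619.5 1181.7]
{'t': 0.1, 'joints': array([68.6685635 , 24.44520288,  4.23237771, 92.04449403, -1.95345811,
       63.64210509, -3.84392866]), 'joint_vel': array([-0.00117799, -0.18553103,  0.01364349, -0.10142679,  0.01356107,
       -0.08838689, -0.02311555]), 'joint_torque': array([ 7.22579382e-03, -9.37470818e+01,  3.67640331e+00, -4.55043268e+01,
       -4.86524252e-02,  1.68532587e-02,  2.01088810e-06]), 'position': array([ 149.04030488, -657.98481604,  204.88759985]), 'tcp_rot': array([-1.79940557e+02,  4.72716735e-03,  1.27639520e+01]), 'force': array([ 0.03852451, -0.94287286, -0.4193438 ]), 'wrist_torque': array([ 0.0232063 ,  0.02715647, -0.01315667]), 'grip_force': 0.0, 'finger_gap': 94.13660268009362}
```

View pics/top0.png

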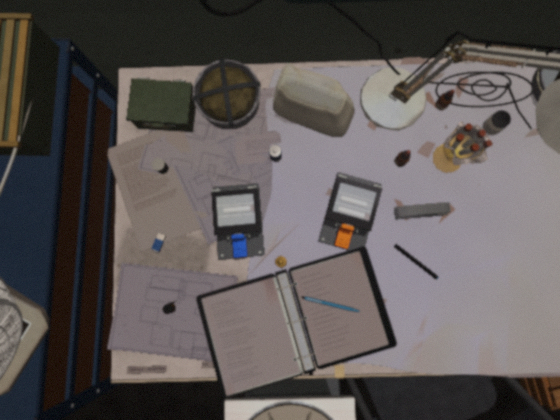

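View pics/scene0.png

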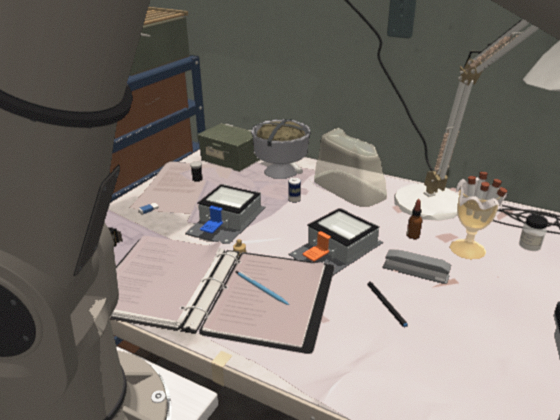

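The top view shows the orange case at about (350,210), with its tab at (344,235) and its hinge side up and slightly right. The blue case is at (237,220). I'll crop the orange case for a closer measurement.

```bash
cat > h.py <<'E'
import numpy as np, cv2, pickle
def ray(s,u,v,z):
    R=np.array(s["R"]);t=np.array(s["t"])
    d=R.T@np.array([(u-s["cx"])/s["fx"],(v-s["cy"])/s["fy"],1.]);c=-R.T@t
    return c+d*(z-c[2])/d[2]
def proj(s,X):
    p=np.array(s["R"])@np.array(X,float)+np.array(s["t"])
    return np.array([s["fx"]*p[0]/p[2]+s["cx"],s["fy"]*p[1]/p[2]+s["cy"]])
E
python3 - <<'E'
from h import *
s=pickle.load(open("top0.pkl","rb")); im=s["pixels"]
hsv=cv2.cvtColor(im,cv2.COLOR_BGR2HSV)
m=cv2.inRange(hsv,(3,150,120),(18,255,255)); m[:,:310]=0;m[:,390:]=0;m[:200]=0
v,u=np.nonzero(m); print(len(u),u.min(),u.max(),v.min(),v.max(),ray(s,u.mean(),v.mean(),28))
c=im[165:260,305:400]
cv2.imwrite("pics/crop.png",cv2.resize(c,None,fx=6,fy=6,interpolation=cv2.INTER_CUBIC))
E
```

```text
274 335 353 224 248 [ 540.51637924 -147.76475352   28.        ]
```

View pics/crop.png

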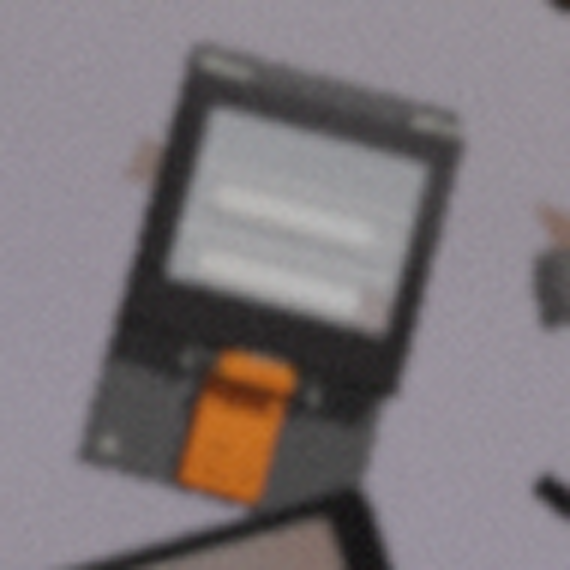

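The crop shows, in crop pixels: pad front edge (180,487)-(255,503), hook top about (257,360), plate front-left corner (82,457), lid front corners about (112,350) and (395,398). I'll fit the pose to those.

```bash
cat > fit.py <<'E'
from h import *
from scipy.optimize import least_squares
s=pickle.load(open("top0.pkl","rb")); s2=pickle.load(open("scene0.pkl","rb"))
def T(p,q):
    c,n=np.cos(p[2]),np.sin(p[2]); return [p[0]+c*q[0]-n*q[1],p[1]+n*q[0]+c*q[1],q[2]]
obs=[((-115,60,6),(82,457)),((-58,58,57),(114,350)),((-58,-58,57),(395,398)),((-110,17,28),(180,487)),((-110,-17,28),(255,503))]
f=lambda p:np.concatenate([proj(s,T(p,q))-(np.array(o)/6+[305,165]) for q,o in obs])
r=least_squares(f,[630,-160,-.2])
E
python3 - <<'E'
from fit import *
p=r.x; print(p,np.degrees(p[2]),np.round(r.fun,1)); print("press",T(p,(-92,0,28)))
a=cv2.resize(s["pixels"][165:260,305:400],None,fx=5,fy=5,interpolation=cv2.INTER_CUBIC)
u0=(285,200);b=cv2.resize(s2["pixels"][200:280,285:395],None,fx=5,fy=5,interpolation=cv2.INTER_CUBIC)[:475]
B=np.zeros((475,1025,3),np.uint8);B[:400,475:]=b;B[:,:475]=a
polys=[[(-115,60,6),(75,60,6),(75,-60,6),(-115,-60,6)],[(-58,58,57),(52,58,57),(52,-58,57),(-58,-58,57)],[(-110,17,28),(-74,17,28),(-74,-17,28),(-110,-17,28)],[(-66,8,28),(-66,8,61),(-66,-8,61),(-66,-8,28)]]
for P in polys:
  for S,o,off in((s,(305,165),0),(s2,u0,475)):
    q=[((proj(S,T(p,x))-o)*5+[off,0]).astype(int) for x in P]
    cv2.polylines(B,[np.array(q)],True,(0,255,0),1)
cv2.imwrite("pics/ov.png",cv2.resize(B,(800,371)))
E
```

```text
[ 6.19592981e+02 -1.70334818e+02 -2.69884299e-01] -15.463231302612375 [-1.3  3.   0.5 -3.  -0.   0.3  0.  -0.4  0.8  0.2]
press [np.float64(530.9232202232154), np.float64(-145.8057852383221), 28]
```

View pics/ov.png

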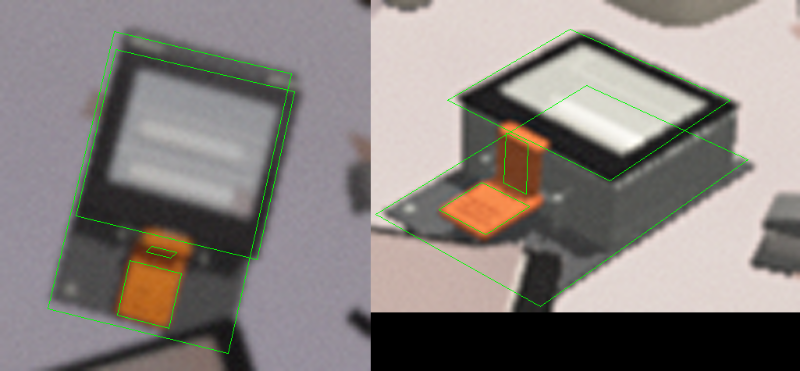

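Run:
```python
import re
t=open('fit.py').read()
t=t.replace("obs=[","obs=[((75,60,6),(195,42)),((75,-60,6),(462,116)),")
t=t.replace("T(p,q))-(np","T(p,(q[0]+(p[3] if q[2]==28 else 0),q[1],q[2])))-(np").replace("[630,-160,-.2]","[630,-160,-.2,0]").replace("),r=","),r=")
open('fit.py','w').write(t)
from fit import *
p=r.x; print(p,np.degrees(p[2]),np.round(r.fun,1).reshape(-1,2).tolist()); print("press",T(p,(-92+p[3],0,28)),"edge",T(p,(-58,0,52)))
# scene check of pad
S=s2; hsv=cv2.cvtColor(S["pixels"],cv2.COLOR_BGR2HSV)
m=cv2.inRange(hsv,(3,150,120),(18,255,255)); n,l,st,ce=cv2.connectedComponentsWithStats(m); print([ (st[i].tolist(),ce[i].round(1).tolist()) for i in range(1,n) if st[i][4]>60])
print(proj(S,T(p,(-92+p[3],0,28))), [ (proj(S,T(p,(x+p[3],y,28)))).round(1).tolist() for x in(-110,-74) for y in (17,-17)])
```

```text
[ 6.19456332e+02 -1.73613103e+02 -2.99840898e-01 -1.33106781e+00] -17.179617960634804 [[-1.0, 0.6], [-0.4, 0.4], [-1.2, 2.0], [1.3, -3.8], [0.5, 0.8], [-0.0, -0.4], [0.7, 0.6]]
press [np.float64(530.2893699218821), np.float64(-146.04607320871315), 28] edge [np.float64(564.0440889653592), np.float64(-156.48174734556062), 52]
[([303, 245, 26, 16, 233], [315.4, 252.5])]
[314.04245423 253.49609376] [[302.4, 253.6], [314.2, 260.4], [313.9, 246.9], [325.6, 253.3]]
```

The pose fits: press point about (530,-146,28), case yaw about -16.5° (fits of -15.5° and -17.2°). I'll rotate the tool so its x lies along the case's x, close the fingers, then travel.

Call:
servo_tool(rotation=[[0,0,0.102],[0,0,0.102],[0,0,0.102],[0,0,0.102],[0,0,0.102],[0,0,0]], travel=[[0,0,0],[0,0,0],[0,0,0],[0,0,0],[0,0,0],[0,0,0]], grip=[0,0,0,0,0,0], newtons=10)

```text
t: 0.6
position: [149.2, -658.1, 205.1]
tcp_rot: [-180.0, 0.0, -16.8]
force: [-0.8, -0.2, -0.2]
finger_gap: 57.3
grip_force: 0.0
```

```bash
cat > d.py <<'E'
import sys,numpy as np
from bench import robot
from scipy.spatial.transform import Rotation as Ro
s=robot.sense(); R=Ro.from_euler('xyz',s["tcp_rot"],degrees=True)
tg=np.array(list(map(float,sys.argv[1:4])))
print("t",s["t"],"pos",s["position"].round(1),"rot",s["tcp_rot"].round(2),"F",s["force"].round(1),"gap",s["finger_gap"])
print("tool delta",R.inv().apply(tg-s["position"]).round(1))
E
python3 d.py 527 -145 140
```

```text
t 0.6 pos [ 149.2 -658.1  205.1] rot [-1.7997e+02  3.0000e-02 -1.6750e+01] F [-0.8 -0.2 -0.2] gap 57.254548994641674
tool delta [ 213.9 -600.1   65.3]
```

Call:
servo_tool(rotation=[[0,0,0],[0,0,0],[0,0,0],[0,0,0],[0,0,0],[0,0,0],[0,0,0],[0,0,0],[0,0,0],[0,0,0],[0,0,0],[0,0,0]], travel=[[5,-14,0],[9,-25,0],[9,-25,0],[9,-25,0],[9,-25,0],[9,-25,0],[9,-25,0],[9,-25,0],[9,-25,0],[9,-25,0],[9,-25,0],[9,-25,0]], grip=[0,0,0,0,0,0,0,0,0,0,0,0])

```text
t: 1.6
position: [331.4, -408.9, 205.5]
tcp_rot: [180.0, -0.0, -16.2]
force: [1.0, -0.7, 0.7]
finger_gap: 0.4
grip_force: 0.0
```

Call:
servo_tool(rotation=[[0,0,0],[0,0,0],[0,0,0],[0,0,0],[0,0,0],[0,0,0],[0,0,0],[0,0,0],[0,0,0],[0,0,0],[0,0,0],[0,0,0]], travel=[[9,-25,5],[9,-25,5],[9,-25,5],[9,-25,5],[9,-25,5],[9,-25,5],[9,-25,5],[9,-25,5],[9,-25,5],[9,-25,5],[9,-25,5],[9,-25,5]], grip=[0,0,0,0,0,0,0,0,0,0,0,0])

```text
t: 2.6
position: [519.6, -151.8, 145.3]
tcp_rot: [180.0, -0.0, -16.2]
force: [-0.2, -0.5, -0.5]
finger_gap: 0.3
grip_force: 0.0
```

```bash
python3 d.py 527 -145 70
python3 - <<'E'
from bench import imaging
from h import *
for n in("wrist","scene"):
    s=imaging.snapshot(n);pickle.dump(s,open(n+"1.pkl","wb"));cv2.imwrite(f"pics/{n}1.png",s["pixels"])
E
```

```text
t 2.6 pos [ 519.6 -151.8  145.3] rot [180.   -0.  -16.2] F [-0.2 -0.5 -0.5] gap 0.3414340115101413
tool delta [ 5.2 -8.6 75.3]
```

View pics/wrist1.png

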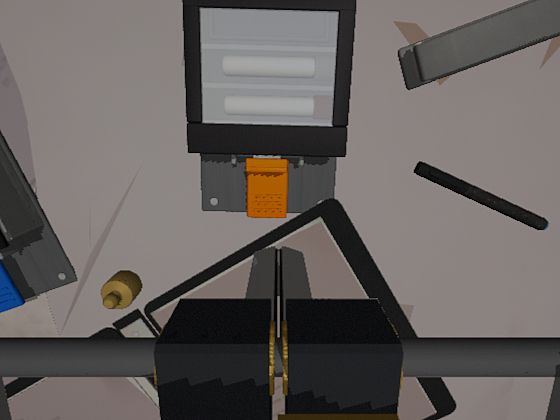

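The wrist view shows the orange pad with front edge (247,217)-(287,217) and its back at about row 173. The lid's front edge is nearly level, so the yaw is good. The brass weight stands at (122,288), away to the left. I'll check the pad position.

Run:
```python
from h import *
s=pickle.load(open("wrist1.pkl","rb"))
P=[ray(s,u,v,28) for u,v in((247.5,217),(287,217),(248,180),(288,180))]
print(np.round(P,1)); f=(P[0]+P[1])/2; d=P[0]-P[1]; print("width",np.linalg.norm(d),"yaw",np.degrees(np.arctan2(-d[0],d[1])))
ex=np.array([d[1],-d[0],0])/np.linalg.norm(d); print("press",f+18*ex)
L=ray(s,188,153,52),ray(s,346,156,52); d=L[0]-L[1]; print("lid",L,np.linalg.norm(d),np.degrees(np.arctan2(-d[0],d[1])))
```

```text
[[ 519.2 -124.7   28. ]
 [ 510.  -156.9   28. ]
 [ 549.4 -134.6   28. ]
 [ 540.3 -166.3   28. ]]
width 33.54127460654055 yaw -16.08784701667525
press [ 531.89391153 -145.80896538   28.        ]
lid (array([ 584.54017245, -100.65101537,   52.        ]), array([ 549.72560112, -213.3477984 ,   52.        ])) 117.95176675883938 -17.167095234978454
```

Press point agrees at (532,-146); the pad is 33.5 mm wide against 34 mm given. I'll press 4 mm forward of its middle.

Call:
servo_tool(rotation=[[0,0,0],[0,0,0],[0,0,0],[0,0,0],[0,0,0],[0,0,0],[0,0,0],[0,0,0]], travel=[[3,-4.5,10],[3,-4.5,20],[0,0,20],[0,0,20],[0,0,20],[0,0,10],[0,0,5],[0,0,0]], grip=[0,0,0,0,0,0,0,0])

```text
t: 3.37
position: [526.9, -146.8, 39.7]
tcp_rot: [180.0, 0.1, -16.4]
force: [1.1, 0.9, 0.0]
finger_gap: 0.4
grip_force: 0.0
```

Call:
servo_tool(rotation=[[0,0,0],[0,0,0],[0,0,0],[0,0,0],[0,0,0],[0,0,0],[0,0,0],[0,0,0],[0,0,0]], travel=[[0,0,4],[0,0,4],[0,0,3],[0,0,2],[0,0,2],[0,0,2],[0,0,2],[0,0,1],[0,0,0]], grip=[0,0,0,0,0,0,0,0,0])

```text
t: 4.12
position: [527.8, -146.6, 20.5]
tcp_rot: [-180.0, -0.0, -16.5]
force: [0.2, -0.6, 3.9]
finger_gap: 0.6
grip_force: 2.0
```

```bash
python3 d.py 528 -145 140
python3 - <<'E'
from bench import imaging
from h import *
s=imaging.snapshot("scene");cv2.imwrite("pics/scene2.png",cv2.resize(s["pixels"][130:300,200:430],None,fx=3,fy=3))
E
```

```text
t 4.1167 pos [ 527.8 -146.6   20.5] rot [-1.800e+02 -2.000e-02 -1.646e+01] F [ 0.2 -0.6  3.9] gap 0.5598496980675217
tool delta [  -0.2   -1.6 -119.5]
```

View pics/scene2.png

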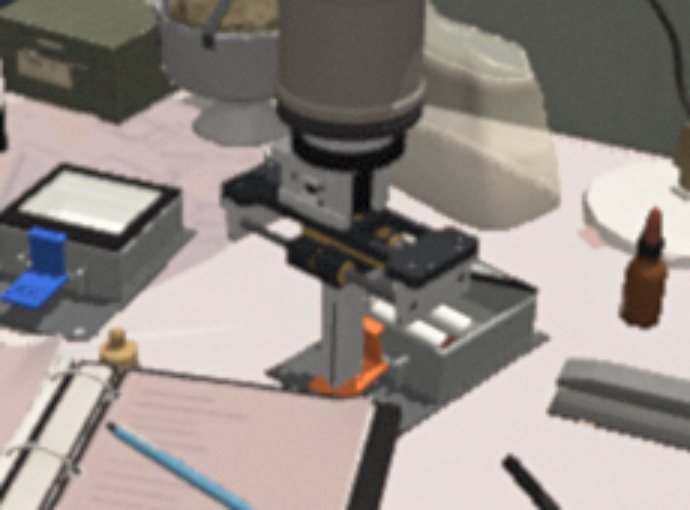

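The picture shows the finger on the tab at (345,380) and the vials uncovered at (440,325), so the lid has sprung up behind the hand. I'll raise to z≈136 and look.

Call:
servo_tool(rotation=[[0,0,0],[0,0,0],[0,0,0],[0,0,0],[0,0,0],[0,0,0],[0,0,0],[0,0,0]], travel=[[0,0,-5],[0,0,-15],[0,0,-25],[0,0,-25],[0,0,-25],[0,0,-15],[0,-1.5,-5],[0,0,0]], grip=[0,0,0,0,0,0,0,0])

```text
t: 4.83
position: [528.7, -144.9, 136.8]
tcp_rot: [-180.0, -0.1, -16.5]
force: [0.2, 0.3, 0.2]
finger_gap: 0.5
grip_force: 0.0
```

```bash
python3 - <<'E'
import numpy as np
c=np.array([np.cos(np.radians(-16.5)),np.sin(np.radians(-16.5))])
o=np.array([532,-145.8])+92*c
for x in(0,15,65): print(x,o+x*c)
E
python3 d.py 620.2 -171.9 138
python3 - <<'E'
from bench import imaging
from h import *
s=imaging.snapshot("wrist");pickle.dump(s,open("wrist3.pkl","wb"));cv2.imwrite("pics/wrist3.png",s["pixels"])
E
```

```text
0 [ 620.21141561 -171.92941171]
15 [ 634.59371163 -176.18964188]
65 [ 682.53469837 -190.39040912]
t 4.8333 pos [ 528.7 -144.9  136.8] rot [-1.7998e+02 -1.2000e-01 -1.6450e+01] F [0.2 0.3 0.2] gap 0.4951313069043163
tool delta [95.4 -0.1 -1. ]
```

View pics/wrist3.png

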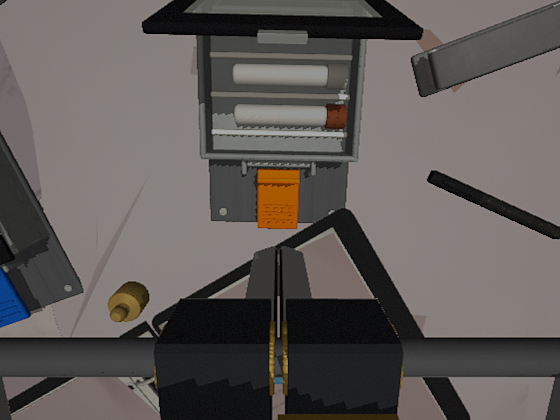

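The wrist view shows the lid up, with its front edge at about row 30 and the tongue at (282,37). Both vials are in place at (285,75) and (290,115), and the tab has sprung back. I'll advance along tool x and push.

Call:
servo_tool(rotation=[[0,0,0],[0,0,0],[0,0,0],[0,0,0],[0,0,0],[0,0,0],[0,0,0],[0,0,0],[0,0,0],[0,0,0],[0,0,0],[0,0,0]], travel=[[8,0,0],[16,0,0],[16,0,0],[16,0,0],[14,0,0],[8,0,0],[6,0,0],[6,0,-1],[6,0,-1],[6,0,-1],[6,0,-1],[6,0,-1]], grip=[0,0,0,0,0,0,0,0,0,0,0,0])

```text
t: 5.88
position: [637.8, -177.6, 140.8]
tcp_rot: [-180.0, -0.0, -16.5]
force: [-0.4, -0.2, 0.6]
finger_gap: 0.4
grip_force: 0.1
```

Call:
servo_tool(rotation=[[0,0,0],[0,0,0],[0,0,0],[0,0,0],[0,0,0],[0,0,0],[0,0,0],[0,0,0]], travel=[[6,0,0],[6,0,0],[6,0,0],[6,0,0],[6,0,0],[6,0,0],[4,0,0],[0,0,0]], grip=[0,0,0,0,0,0,0,0])

```text
t: 6.55
position: [676.4, -188.9, 140.3]
tcp_rot: [-180.0, -0.0, -16.5]
force: [-0.1, 0.2, -0.2]
finger_gap: 0.6
grip_force: 0.0
```

```bash
python3 d.py 682.5 -190.4 142
python3 - <<'E'
from bench import imaging
from h import *
s=imaging.snapshot("scene");cv2.imwrite("pics/scene4.png",cv2.resize(s["pixels"][100:300,200:430],None,fx=3,fy=3))
E
```

```text
t 6.55 pos [ 676.4 -188.9  140.3] rot [-179.99   -0.    -16.46] F [-0.1  0.2 -0.2] gap 0.6181815418954892
tool delta [ 6.3 -0.3 -1.7]
```

View pics/scene4.png

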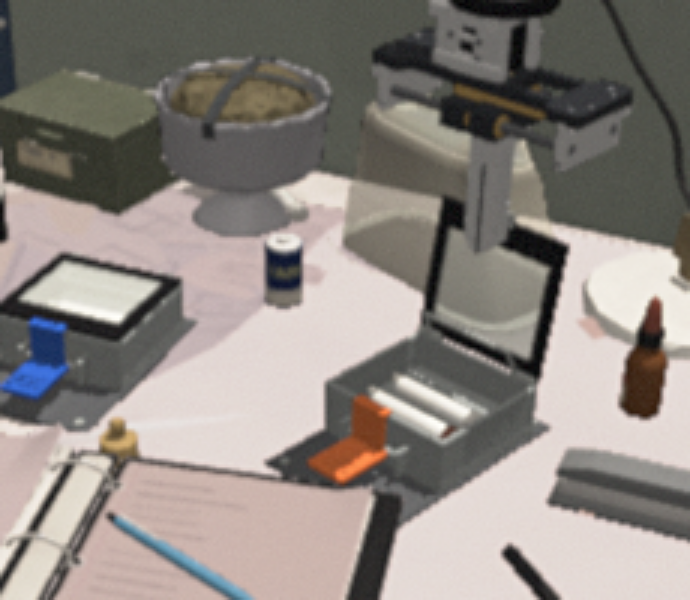

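The picture shows the lid upright or past it, with its pane around (495,285) and both vials in the box. I'll push a bit more, then back off and up.

Call:
servo_tool(rotation=[[0,0,0],[0,0,0],[0,0,0],[0,0,0],[0,0,0],[0,0,0],[0,0,0],[0,0,0],[0,0,0],[0,0,0],[0,0,0],[0,0,0]], travel=[[5,0,0],[5,0,0],[0,0,0],[-5,0,0],[-15,0,0],[-20,0,0],[-20,0,-10],[-20,0,-20],[-20,0,-20],[-20,0,-20],[-10,0,-10],[0,0,0]], grip=[0,0,0,0,0,0,0,0,0,0,0,0])

```text
t: 7.6
position: [560.0, -154.6, 223.2]
tcp_rot: [-180.0, -0.2, -16.5]
force: [1.5, -0.4, -0.7]
finger_gap: 0.3
grip_force: 0.0
```

Call:
servo_tool(rotation=[[0,0,0],[0,0,0],[0,0,0],[0,0,0]], travel=[[0,0,0],[0,0,0],[0,0,0],[0,0,0]], grip=[0,0,0,0])

```text
t: 7.93
position: [560.7, -154.8, 219.3]
tcp_rot: [-180.0, 0.1, -16.5]
force: [-0.6, 0.1, -0.1]
finger_gap: 0.8
grip_force: 0.0
```

Run:
```python
from bench import imaging
from h import *
s=imaging.snapshot("scene");im=s["pixels"].copy()
p=[620.2,-171.9,np.radians(-16.5)]
def T(q):
    c,n=np.cos(p[2]),np.sin(p[2]); return [p[0]+c*q[0]-n*q[1],p[1]+n*q[0]+c*q[1],q[2]]
b=cv2.resize(im[100:300,200:430],None,fx=3,fy=3)
for th,col in((1.57,(0,0,255)),(1.95,(0,255,0))):
    q=[(proj(s,T((52-110*np.cos(th),y,52+110*np.sin(th))))-[200,100])*3 for y in(58,-58)]
    cv2.line(b,*[tuple(map(int,x)) for x in q],col,1)
cv2.imwrite("pics/scene5.png",b)
```

```text
(no output)
```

View pics/scene5.png

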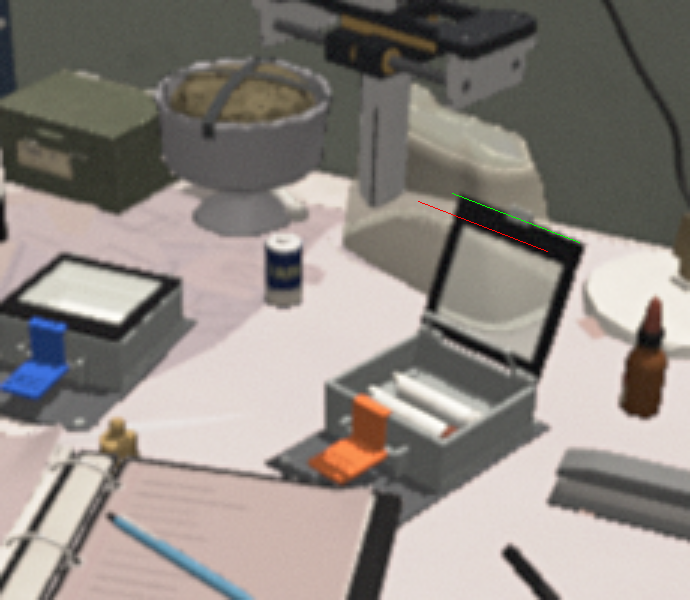

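The lid's top edge lies on the green line, which is the 1.95 rad stop. The hand is clear, both vials are in the box and the blue case is shut.

```bash
python3 -c "
from bench import robot
print(robot.job_done())"
```

```text
the job is handed in; nothing more can be done
None
```

The orange-tab case is open: its lid rests by itself at the fully open stop, both vials are still in it, the blue case is shut, the hand is clear, and the job was handed in at about 8 s.

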